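# Key and close a push-fit drain access cover

## Task

The round white cover on the grey drain riser in the cupboard floor stands proud because it is turned off its key. Push one of its wings with a fingertip to turn it, either way, until the notch in its edge lines up with the lug on the ear of the grey collar, then press it straight down, gently, until it sits fully home. Do not lift the cover, and leave the other things on the floor where they are.

Things in the scene. Friction and masses are not known exactly. Their poses are not given: they have to be found in the camera images.
- riser: Grey PVC drain riser fixed to the cement floor: a 110 mm pipe stub under a round collar 144 mm across and 12 mm thick, whose flat upper face is 36 mm above the floor. Origin on the floor on the riser's upright axis; its x axis points at the lug.
- lug (a point): Top of the lug moulded on the collar's face, at a point 53 mm from the riser's axis. The lug is 12 mm wide, 6 mm high and runs outwards from 49 to 84 mm from the axis over an ear of the collar (24 mm wide, out to 88 mm), so its outer 26 mm can be seen beyond the cover's edge; its top is bevelled to 8 mm wide.
- notch (a point): Middle of the notch in the cover's edge, 53 mm from the axis, at the level of the cover plate's upper face. The notch is 18 mm wide and 10 mm deep, open at the rim. The cover is a white plastic plate 116 mm across and 7 mm thick, coaxial with the riser. It stays level and centred: its spigot is held in the bore by an O-ring and it can only turn, and slide up or down. Turning it takes about 5 N at 40 mm from the axis, and it stays where it is left.
- boss_top (a point): Centre of the flat top of the round boss in the middle of the cover, on the axis: boss 36 mm across, rising 16 mm above the plate. Pressing here pushes the cover down.
- wing_left (a point): Top edge of one of the two moulded wings of the cover, 40 mm from the axis, 90 degrees anticlockwise (seen from above) from the notch. Each wing is an upright radial rib 9 mm thick that rises 14 mm above the plate (2 mm less than the boss) and runs from the boss to 50 mm from the axis.
- wing_right (a point): The same point on the other wing, exactly opposite, 90 degrees clockwise from the notch.
- cover_turn (a joint): Angle of the cover on the riser, rad, growing anticlockwise seen from above: 0 (or 2 pi) when the notch is exactly over the lug. It turns without end either way.
- cover_push (a joint): How far the cover has been pushed down, m: it starts between 0 and 0.002 (underside 7 to 9 mm above the collar's face) and is fully home, plate on collar, at 0.009. The O-ring makes it take about 7 N to move, and it stays where it is left. While the notch is off the lug, the plate lands on the lug at about 0.0035 and goes no further. A negative value means that it was raised.
- saucer: White ceramic saucer, 140 mm across, 20 mm high, loose. Origin under its centre.
- reducer: Grey PVC pipe reducer standing on its wide end, 63 mm across, 78 mm high, loose. Origin under its centre.
- nail_brush: Nail brush lying bristles down, wooden back 95 x 42 mm, 28 mm high, loose. Origin under its centre.
- can: Small aluminium can with a press-on hinged lid, 67 mm across, 71 mm high, loose. Origin under its centre.
Things that resemble listed ones, but are neither listed nor needed, are in the scene too. Of the things that look like the riser, the smallest one is meant.

How it is judged:
By the outcome, as a careful person would: the job done as asked, in the order asked, and still so for the second after the job is handed in, with the robot touching nothing.
It also fails if it takes over 51 s, if anything falls off the work surface, if the arm or the gripper's body presses on something with over 40 N, if the wrist force passes 120 N, or if a joint passes its speed limit or range.

## Robot

A 6-joint arm with a two-finger parallel gripper is mounted at the origin on the work surface. World frame = base frame: x ahead of the robot, y to its left, z up, the work surface at z = 0. Lengths are in mm, angles in rad, forces in N, time in s.
With the tool pointing down it reaches from about 325 to 900 mm from the base axis. Payload 6.1 kg.
Tool frame: the origin (TCP) lies on the centre line of the jaws, within the pads' length; the fingertips stand 19 mm ahead of it and the grasp point (between the pads) is the TCP; z points along the fingers, y is the line along which they close (so a half turn about z gives the same grasp; the last joint's range is limited). The gripper opens to 87 mm and grips with 3 to 60 N. Pads are 19 mm wide; open, the fingers measure 117 mm over their backs; the gripper's body (75 mm by 190 mm) begins 51 mm behind the grasp point.
Start: joints at [-1.39, 0.22, 1.526, -0, 1.395, -0.126], TCP at [188.749, -595.81, 241.538] pointing down, gripper open.
Joint ranges: [-2.98, 2.98], [-0.91, 2.08], [0.09, 2.57], [-1.24, 4.39], [0.2, 2.65], [-2.68, 2.68]. Speed limits (rad/s): [2.57, 2.57, 3.01, 3.14, 3.14, 3.14].

## Interface

Orientations are given as a unit quaternion [x, y, z, w].
In Python, from bench import arm, snapshot, get_calibration gives the robot as it stands.
- The arm moves only by the tool send_rows, never from a script. Its argument "motion" is text: rows parted by semicolons, each of 7 numbers parted by spaces: the shift along the tool's x, y, z in units of 500 mm (1.0 is 500 mm), then the turn, a rotation vector about the tool's x, y, z in units of pi rad (1.0 is pi rad), then the closure, from -1 (fully open) to 1 (shut). In form: dx dy dz ax ay az gripper; .... A call has 1 to 5 rows; each row is the pose to reach, as a shift and turn from the pose commanded when the call began, along the tool's axes at that moment, turning the shorter way round; what a row does not reach only later rows make up. A row lasts 1/8 s, in which the tool goes at most 62.5 mm and 10.7 degrees, less where a joint would pass 70% of its speed; a pose out of reach is approached as far as the arm can. A call with a number of a shift or a turn outside -1 to 1 is refused whole. A call with a gripper value outside its range is refused whole. The fingers move at their own pace and stop on an object; "grip_force" is the grip in N (left out, the last holds). Time passes only in rows, so rows that repeat a pose let the fingers close. It gives the time, the measured TCP pose, the force, the opening and the grip force at its end, in the units of the state.
- arm.state(): the state, without advancing time (a new reading comes with each control period).
- snapshot(name): name is "scene" or "top" or "wrist"; returns the picture (420x560x3 uint8, red, green, blue); there is no depth.
- get_calibration(name): a dict with "intrinsics" (3x3 intrinsics, pixels), "eye" and "orientation" of the camera in the world. Camera axes: x right, y down, z forward; pixel columns grow to the right and rows downward; lengths in mm; the calibration is good to about 2 mm. A picture is of the moment at which its call begins: read the wrist's pose just before it. get_calibration takes no time and is no camera call; for the wrist camera it gives the pose at the moment of the call.
- arm.hand_in(): hands the job in; it is judged then, once.
The state is a dict: "clock": time; "qpos": joint angles; "joint_velocities": joint speeds; "tau": joint torques, N m; "position": TCP position; "tool_rot": TCP orientation; "ft_force": force on the tool from outside, world axes, zero at the start; "wrist_torque": the same for the moment, N m; "gripper_width": finger opening in mm; "grip_force": force on a finger pad.
Only numpy, scipy, OpenCV 4.12 (cv2) and the standard library are available. Lean on these libraries where they do the work, as an engineer would, in place of code of your own. Each camera call takes 0.05 s, during which the arm holds its last target. There are 200 camera calls.

## Working session

There is one attempt and no reset: what is moved stays moved. The work goes in short steps, Python scripts to look and compute and a tool call to move; the robot and the scene stay as the last step left them, time stands still between calls to the robot, and variables do not carry over. Pictures are saved under pics/ and viewed, at most 10 in all, crops included, and the job is handed in when it is done.

Besides the shell and the picture viewer there is one more tool, called after ">>>" by a JSON object that holds its "name" and its "arguments". send_rows: Moves the arm, as the interface text tells. Its arguments: {"type":"object","properties":{"motion":{"type":"string"},"grip_force":{"type":"number"}},"required":["motion"]}

```bash
mkdir -p pics
python3 - <<'E'
from bench import arm,snapshot,get_calibration
import cv2,numpy as np
for n in("scene","top"):
    cv2.imwrite(f"pics/{n}0.png",cv2.resize(snapshot(n)[:,:,::-1],(800,600),interpolation=cv2.INTER_CUBIC))
    c=get_calibration(n);print(n,c)
print(arm.state())
E
```

```text
scene {'intrinsics': array([[419.2658672 ,   0.        , 270.28036804],
       [  0.        , 419.2658672 , 203.91526118],
       [  0.        ,   0.        ,   1.        ]]), 'eye': array([1242.46838689, -374.9136875 ,  584.79694585]), 'orientation': array([ 0.76278298,  0.43910201, -0.24823002, -0.40463985])}
top {'intrinsics': array([[420.40634907,   0.        , 289.33471166],
       [  0.        , 420.40634907, 202.23971173],
       [  0.        ,   0.        ,   1.        ]]), 'eye': array([352.93566805,  17.05992618, 959.91094422]), 'orientation': array([-0.68286141,  0.72274012, -0.07888521,  0.07158315])}
{'clock': 0.1, 'qpos': array([-1.39011050e+00,  2.21156087e-01,  1.52754393e+00, -3.50363088e-06,
        1.39470143e+00, -1.26103726e-01]), 'joint_velocities': array([ 0.00121449, -0.00366771, -0.00319278, -0.00081271,  0.00135961,
        0.00118301]), 'tau': array([ 6.18382655e-04, -4.95943773e+01, -3.88518190e+01,  7.03330385e-02,
        5.15744998e-02, -4.67740449e-05]), 'position': array([ 188.64339875, -595.27534464,  240.51616085]), 'tool_rot': array([ 9.88257621e-01,  1.52794166e-01, -2.64027334e-05, -9.04014898e-04]), 'ft_force': array([-0.04903802,  0.07949603,  0.18210176]), 'wrist_torque': array([ 0.01368101, -0.00128771,  0.00563231]), 'grip_force': 0.0, 'gripper_width': 86.7677166593313}
```

View pics/top0.png

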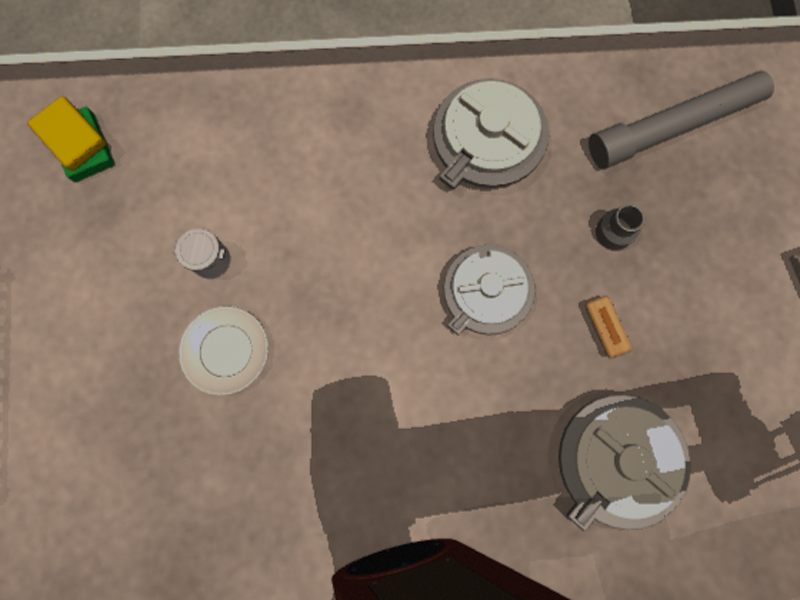

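View pics/scene0.png

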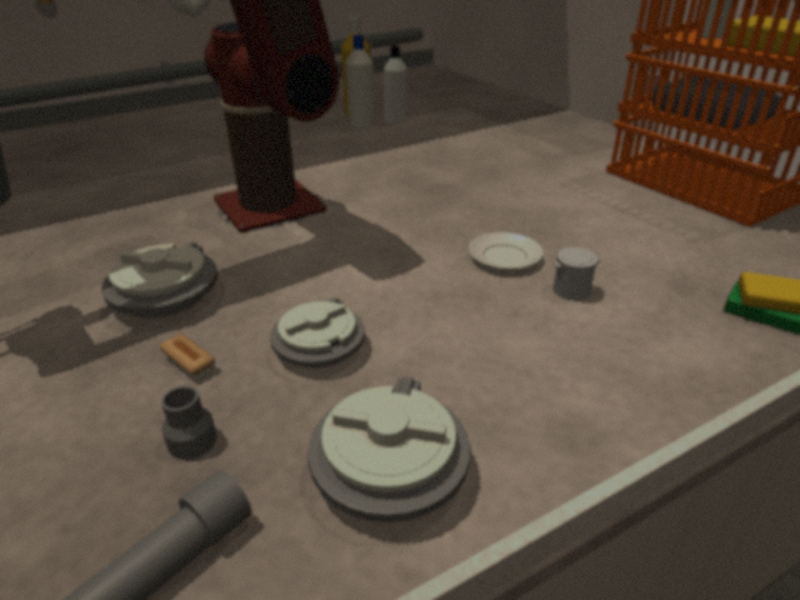

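The risers in the top view (800x600 pixels) are at (490,287), (495,125) and (630,460). The one at (490,287) is clearly the smallest. Its notch is near (485,253) and its lug near (458,322). I'll confirm this in an enlarged crop.

```bash
cat > h.py <<'E'
from bench import arm,snapshot,get_calibration
import cv2,numpy as np
from scipy.spatial.transform import Rotation as R
def ray(c,uv,z):
    d=R.from_quat(c["orientation"]).as_matrix()@np.linalg.inv(c["intrinsics"])@[uv[0],uv[1],1]
    return c["eye"]+d*(z-c["eye"][2])/d[2]
def proj(c,p):
    q=c["intrinsics"]@(R.from_quat(c["orientation"]).as_matrix().T@(np.array(p)-c["eye"]))
    return q[:2]/q[2]
E
python3 - <<'E'
from h import *
im=snapshot("top")[:,:,::-1]
cv2.imwrite("pics/crop1.png",cv2.resize(im[160:240,290:390],(800,640)[:2] and (750,600),interpolation=cv2.INTER_CUBIC))
c=get_calibration("top")
for n,uv,z in[("boss",(491,284),67),("notch",(485,253),51),("lugend",(458,324),42),("reducer",(620,232),30),("brush",(608,326),28),("w1",(463,290),65),("w2",(519,282),65)]:
    print(n,ray(c,np.array(uv)*.7,z).round(1))
E
```

```text
boss [ 546.9 -116.5   67. ]
notch [ 600.6 -113.7   51. ]
lugend [492.1 -63.9  42. ]
reducer [ 629.3 -338.1   30. ]
brush [ 477.7 -300.    28. ]
w1 [540.4 -73.3  65. ]
w2 [ 548.1 -159.8   65. ]
```

View pics/crop1.png

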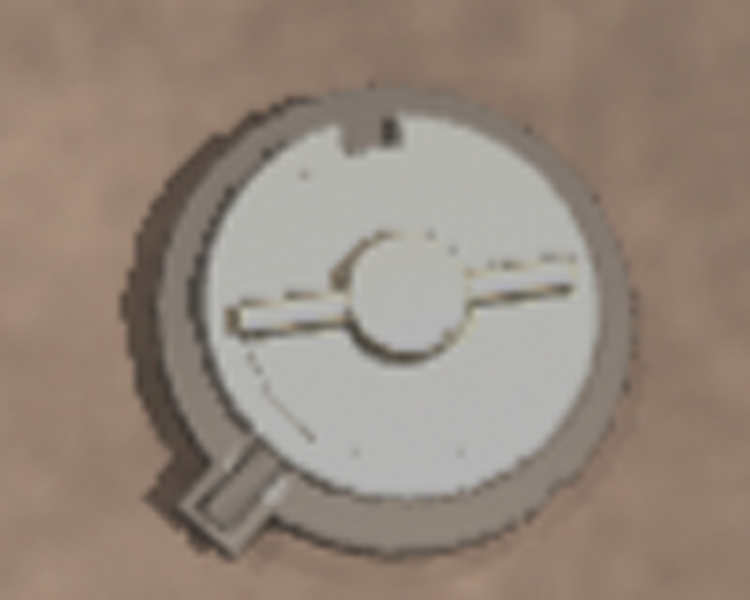

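The crop confirms the smallest riser: notch at crop (372,135), boss (408,297), lug running from (270,455) to (222,520). I'll turn it anticlockwise by pushing the left wing with one finger of the open gripper. Now I'll refine the angles and work out the approach.

```bash
cat >> h.py <<'E'
def goal(ax,w,tang,z,rad=-14.5):
    "TCP pose with the -y finger behind the wing at angle w (deg)"
    a=np.radians(w); er=np.array([np.cos(a),np.sin(a)]); et=np.array([-er[1],er[0]])
    p=np.r_[np.array(ax)+rad*er+tang*et,z]; psi=a-np.pi/2
    X=np.array([np.cos(psi),np.sin(psi),0]); Z=np.array([0,0,-1.])
    return p,R.from_matrix(np.c_[X,np.cross(Z,X),Z])
def rows(goals):
    s=arm.state(); R0=R.from_quat(s["tool_rot"])
    for p,Rt in goals:
        print(np.r_[R0.inv().apply(p-s["position"])/500,(R0.inv()*Rt).as_rotvec()/np.pi].round(4))
E
python3 - <<'E'
from h import *
c=get_calibration("top")
P=lambda u,v,z:ray(c,(290+u/7.5-.43,160+v/7.5-.43),z)
b=P(408,297,67);pl=P(402,303,51);n=P(370,135,51);l=P(228,505,42);l2=P(268,455,42);w1=P(238,318,65);w2=P(573,272,65)
print(b,pl,n,l,l2,w1,w2)
ax=(b+pl)[:2]/2
ang=lambda v:np.degrees(np.arctan2(v[1],v[0]))
print(ax,ang(n[:2]-ax),ang(l[:2]-ax),ang(l-l2),ang(w1-w2))
rows([goal(ax,80,-15,160)])
E
```

```text
[ 546.04285826 -116.99519216   67.        ] [ 547.79176031 -117.47248748   51.        ] [ 599.61033419 -112.25086416   51.        ] [491.90720383 -62.5307782   42.        ] [506.11800091 -75.40809741  42.        ] [543.01961142 -67.42193875  65.        ] [ 551.21733756 -165.9951208    65.        ]
[ 546.91730928 -117.23383982] 5.402175152174447 135.1603478436646 137.81824791521342 94.75399831456313
[ 9.850e-01 -6.553e-01  1.625e-01 -5.000e-04  1.000e-04  1.532e-01]
```

>>> {"name": "send_rows", "arguments": {"motion": "0.1 -0.065 0 0 0 0 -1; 0.2 -0.13 0 0 0 0.03 -1; 0.3 -0.2 0 0 0 0.06 -1; 0.4 -0.265 0.02 0 0 0.09 -1; 0.5 -0.33 0.04 0 0 0.12 -1"}}

```text
clock: 0.78
position: [378.2, -361.4, 221.3]
tool_rot: [0.999, -0.037, 0.0, 0.0]
ft_force: [1.2, 0.5, -0.2]
gripper_width: 86.6
grip_force: 0.0
```

Run:
```python
from h import *
print(arm.state()["position"]);rows([goal((547,-117),80,-15,160)])
```

```text
[ 378.15940091 -361.35804054  221.31378962]
[ 3.277e-01 -4.804e-01  1.226e-01  1.000e-04 -1.000e-04  3.210e-02]
```

>>> {"name": "send_rows", "arguments": {"motion": "0.07 -0.1 0.02 0 0 0 -1; 0.14 -0.2 0.05 0 0 0.03 -1; 0.21 -0.3 0.08 0 0 0.032 -1; 0.28 -0.4 0.11 0 0 0.032 -1; 0.328 -0.48 0.1226 0 0 0.032 -1"}}

```text
clock: 1.4
position: [558.2, -132.7, 158.9]
tool_rot: [0.996, -0.085, -0.001, -0.0]
ft_force: [-0.3, -0.5, 1.1]
gripper_width: 87.0
grip_force: 0.0
```

Run:
```python
from h import *
c=get_calibration("wrist")
cv2.imwrite("pics/w1.png",cv2.resize(snapshot("wrist")[:,:,::-1],(800,600),interpolation=cv2.INTER_CUBIC))
s=arm.state();print(s["position"],s["qpos"].round(2));rows([goal((547,-117),80,-15,160),goal((547,-117),80,-19,75)])
for p in[(547,-117,67),(543,-67.4,65),(551,-166,65),(599.6,-112,51),(486,-58,42)]:print((proj(c,p)/.7).round())
```

```text
[ 560.19348768 -128.36413044  158.4503498 ] [-0.36  0.18  1.74  0.    1.23  1.37]
[-0.      0.0112 -0.0031 -0.0012  0.0002  0.0022]
[ 0.0081  0.0119  0.1669 -0.0012  0.0002  0.0022]
[386. 331.]
[307. 349.]
[468. 310.]
[363. 240.]
[320. 413.]
```

View pics/w1.png

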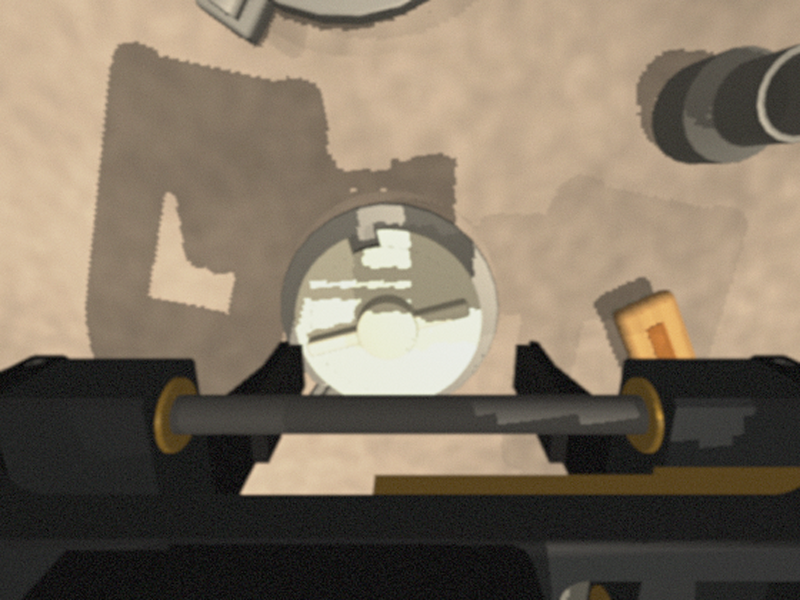

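In the wrist view the boss is at (387,330) and the notch at (363,243), against predictions of (386,331) and (363,240), so the estimate holds. Next I'll descend with the finger behind the left wing.

>>> {"name": "send_rows", "arguments": {"motion": "0.008 0.012 0 -0.001 0 0.002 -1; 0.008 0.012 0.05 -0.001 0 0.002 -1; 0.008 0.012 0.1 -0.001 0 0.002 -1; 0.008 0.012 0.145 -0.001 0 0.002 -1; 0.008 0.012 0.16 -0.001 0 0.002 -1"}}

```text
clock: 2.08
position: [559.1, -142.8, 78.8]
tool_rot: [0.996, -0.089, -0.001, 0.001]
ft_force: [0.2, -0.1, -0.2]
gripper_width: 87.1
grip_force: 0.0
```

>>> {"name": "send_rows", "arguments": {"motion": "0 0 0 0 0 0 -1; 0 0 0 0 0 0 -1"}}

```text
clock: 2.33
position: [561.3, -142.4, 81.5]
tool_rot: [0.996, -0.089, 0.001, 0.002]
ft_force: [0.4, -0.2, 0.2]
gripper_width: 87.2
grip_force: 0.0
```

Run:
```python
from h import *
s=arm.state();print(s["position"],s["ft_force"].round(1),s["gripper_width"])
rows([goal((547,-117),w,-15,75) for w in (80,87,94,101,108,115,122)])
```

```text
[ 561.30559498 -142.44793598   81.50164652] [ 0.4 -0.2  0.2] 87.19363954682062
[-0.0071 -0.0162  0.0129  0.0011 -0.0006 -0.001 ]
[-0.0038 -0.0201  0.0129  0.0012 -0.0005 -0.0399]
[-0.001  -0.0243  0.0129  0.0012 -0.0005 -0.0787]
[ 0.0013 -0.0289  0.0129  0.0012 -0.0004 -0.1176]
[ 0.003  -0.0337  0.0129  0.0013 -0.0003 -0.1565]
[ 0.0041 -0.0387  0.0129  0.0013 -0.0002 -0.1954]
[ 4.500e-03 -4.370e-02  1.290e-02  1.300e-03 -2.000e-04 -2.343e-01]
```

>>> {"name": "send_rows", "arguments": {"motion": "-0.007 -0.016 0.006 0 0 -0.001 -1; -0.007 -0.016 0.0125 0.001 0 -0.001 -1; -0.007 -0.016 0.0125 0.001 0 -0.001 -1; -0.007 -0.016 0.0125 0.001 0 -0.001 -1; -0.007 -0.016 0.0125 0.001 0 -0.001 -1"}}

```text
clock: 2.95
position: [558.7, -133.3, 74.0]
tool_rot: [0.996, -0.087, 0.0, 0.0]
ft_force: [-0.8, -0.2, -0.2]
gripper_width: 87.1
grip_force: 0.0
```

Run:
```python
from h import *
s=arm.state();print(s["position"],s["ft_force"].round(1),s["gripper_width"])
rows([goal((547,-117),w,-15,75) for w in (80,87,94,101,108,115,122)])
```

```text
[ 558.6713065  -133.27842238   74.04996612] [-0.8 -0.2 -0.2] 87.10423331458219
[ 0.0014  0.001  -0.0019 -0.     -0.0001  0.0002]
[ 0.0047 -0.0029 -0.0019  0.     -0.0001 -0.0387]
[ 0.0075 -0.0071 -0.0019  0.     -0.0001 -0.0776]
[ 9.800e-03 -1.170e-02 -1.900e-03  0.000e+00 -1.000e-04 -1.165e-01]
[ 1.150e-02 -1.650e-02 -1.900e-03  0.000e+00 -1.000e-04 -1.554e-01]
[ 1.260e-02 -2.150e-02 -1.900e-03  0.000e+00 -1.000e-04 -1.942e-01]
[ 1.310e-02 -2.650e-02 -1.900e-03  0.000e+00 -1.000e-04 -2.331e-01]
```

>>> {"name": "send_rows", "arguments": {"motion": "0.005 -0.003 -0.002 0 0 -0.039 -1; 0.0075 -0.007 -0.002 0 0 -0.078 -1; 0.01 -0.012 -0.002 0 0 -0.117 -1; 0.0115 -0.0165 -0.002 0 0 -0.155 -1; 0.0125 -0.0215 -0.002 0 0 -0.194 -1"}}

```text
clock: 3.58
position: [568.7, -123.5, 75.6]
tool_rot: [0.976, 0.218, 0.002, 0.0]
ft_force: [7.0, 2.6, -4.0]
gripper_width: 87.1
grip_force: 3.4
```

Run:
```python
from h import *
s=arm.state();print(s["position"],s["ft_force"].round(1),s["wrist_torque"].round(2),s["gripper_width"])
rows([goal((547,-117),w,-15,75) for w in (115,122,129,136,143,150)])
```

```text
[ 568.72037474 -123.4961678    75.55086086] [ 7.   2.6 -4. ] [ 0.26 -1.31 -0.31] 87.1228952585785
[-0.0039 -0.0011  0.0011  0.0006 -0.0014  0.0007]
[-0.0006 -0.005   0.0011  0.0007 -0.0014 -0.0382]
[ 0.0023 -0.0093  0.0011  0.0008 -0.0014 -0.0771]
[ 0.0045 -0.0138  0.0011  0.0009 -0.0013 -0.116 ]
[ 0.0063 -0.0186  0.0011  0.0009 -0.0013 -0.1549]
[ 0.0074 -0.0236  0.0011  0.001  -0.0012 -0.1938]
```

>>> {"name": "send_rows", "arguments": {"motion": "0.0033 -0.004 0 0 0 -0.039 -1; 0.006 -0.008 0 0 0 -0.078 -1; 0.0085 -0.0125 0 0 0 -0.117 -1; 0.01 -0.0175 0 0 0 -0.155 -1; 0.011 -0.0225 0 0 0 -0.194 -1"}}

```text
clock: 4.2
position: [568.3, -109.9, 75.4]
tool_rot: [0.866, 0.5, 0.002, -0.0]
ft_force: [3.5, 6.6, -1.1]
gripper_width: 87.1
grip_force: 3.4
```

Run:
```python
from h import *
s=arm.state();print(s["position"],s["ft_force"].round(1),s["wrist_torque"].round(2),s["gripper_width"])
rows([goal((547,-117),w,-15,75) for w in (150,185)])
```

```text
[ 568.26564998 -109.94505238   75.37038635] [ 3.5  6.6 -1.1] [ 0.93 -0.82 -0.34] 87.11272359591393
[-0.0035 -0.0008  0.0007  0.0006 -0.0011  0.0003]
[ 0.0077 -0.0232  0.0007  0.0009 -0.0009 -0.1942]
```

>>> {"name": "send_rows", "arguments": {"motion": "0.0033 -0.004 0 0 0 -0.039 -1; 0.006 -0.008 0 0 0 -0.078 -1; 0.0085 -0.0125 0 0 0 -0.117 -1; 0.01 -0.0175 0 0 0 -0.155 -1; 0.011 -0.0225 0 0 0 -0.194 -1"}}

```text
clock: 4.82
position: [560.0, -99.0, 75.1]
tool_rot: [0.676, 0.737, 0.001, -0.001]
ft_force: [0.3, 6.4, 1.7]
gripper_width: 86.9
grip_force: 3.4
```

>>> {"name": "send_rows", "arguments": {"motion": "0.0033 -0.004 0 0 0 -0.039 -1; 0.006 -0.008 0 0 0 -0.078 -1; 0.0085 -0.0125 0 0 0 -0.117 -1; 0.0094 -0.0158 0 0 0 -0.139 -1; 0.0094 -0.0158 0 0 0 -0.139 -1"}}

```text
clock: 5.45
position: [551.1, -95.4, 75.0]
tool_rot: [0.501, 0.865, 0.001, -0.001]
ft_force: [-1.0, 4.5, 2.1]
gripper_width: 87.1
grip_force: 2.7
```

Run:
```python
from h import *
s=arm.state();print(s["position"],s["ft_force"].round(1),s["wrist_torque"].round(2),s["gripper_width"])
rows([goal((547,-117),w,-15,75) for w in (210,)])
cv2.imwrite("pics/w2.png",cv2.resize(snapshot("wrist")[:,:,::-1],(800,600),interpolation=cv2.INTER_CUBIC))
im=snapshot("top")[:,:,::-1]
cv2.imwrite("pics/crop2.png",cv2.resize(im[160:240,290:390],(750,600),interpolation=cv2.INTER_CUBIC))
```

```text
[551.05128421 -95.39535838  75.00682699] [-1.   4.5  2.1] [ 0.78  0.2  -0.25] 87.11976520266121
[-0.0034  0.0004  0.      0.     -0.0009 -0.0009]
```

View pics/w2.png

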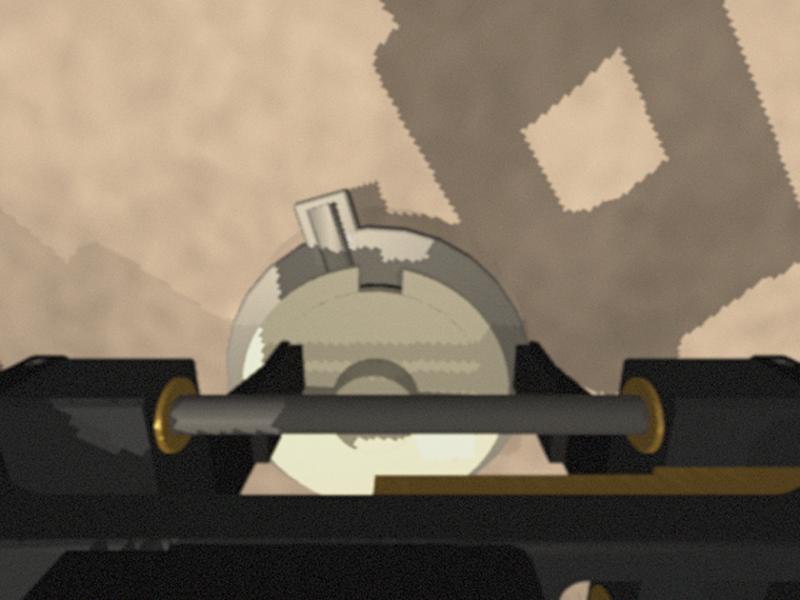

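The wrist view shows the notch at (382,283) and the lug from (341,262) to (323,207), so a few more degrees are needed. I'll compute them.

Run:
```python
from h import *
c=get_calibration("wrist");ax=np.array([547,-117])
A=lambda u,v,z:ray(c,(u*.7,v*.7),z)[:2]
def show(n,p):d=p-ax;print(n,p.round(1),np.hypot(*d).round(1),np.degrees(np.arctan2(d[1],d[0])).round(1)%360)
show("notchL",A(360,289,51));show("notchR",A(402,289,51));show("rimL",A(358,268,51));show("rimR",A(402,272,51))
for n,u,v in[("lug_in",341,262),("lug_out",322,207),]:show(n,A(u,v,42))
show("earL",A(296,205,36));show("earR",A(349,190,36))
# plate outline points -> centre
print(A(375,382,67))
```

```text
notchL [518.  -77.4] 49.1 126.2
notchR [532.8 -68.9] 50.1 106.4
rimL [513.3 -70.1] 57.8 125.7
rimR [529.3 -62.8] 57.0 108.0
lug_in [505.9 -73.6] 59.8 133.4
lug_out [488.9 -57.2] 83.4 134.2
earL [478.2 -62.9] 87.5 141.8
earR [494.7 -46.5] 87.8 126.6
[ 540.28183966 -103.06550765]
```

>>> {"name": "send_rows", "arguments": {"motion": "0.0033 -0.004 0 0 0 -0.039 -1; 0.0055 -0.007 0 0 0 -0.07 -1; 0.007 -0.01 0 0 0 -0.094 -1; 0.007 -0.01 0 0 0 -0.094 -1"}}

```text
clock: 6.05
position: [544.5, -95.2, 74.9]
tool_rot: [0.368, 0.93, 0.0, -0.001]
ft_force: [-3.4, 3.4, 3.6]
gripper_width: 87.2
grip_force: 2.6
```

Run:
```python
from h import *
s=arm.state();print(s["position"],s["ft_force"].round(1))
cv2.imwrite("pics/w3.png",cv2.resize(snapshot("wrist")[:,:,::-1][100:310,140:420],(800,600),interpolation=cv2.INTER_CUBIC))
```

```text
[544.45493895 -95.17752343  74.87287217] [-3.4  3.4  3.6]
```

View pics/w3.png

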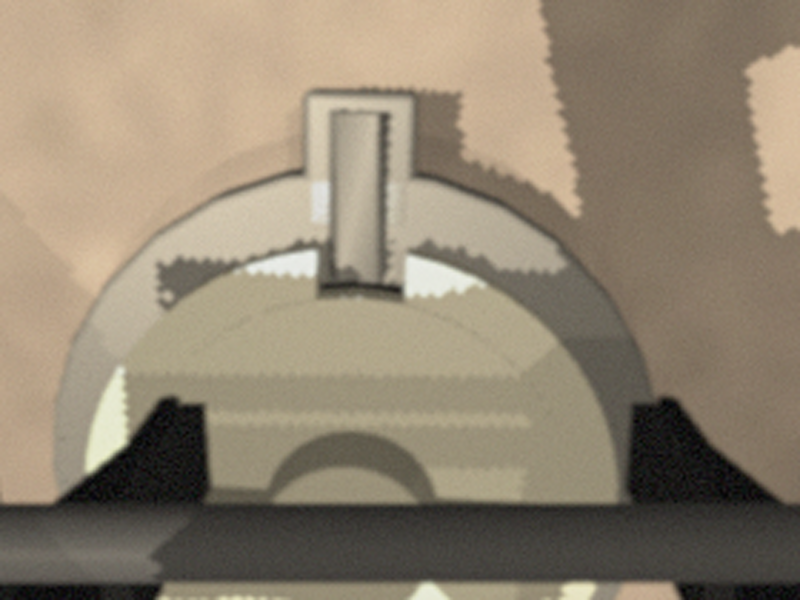

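The notch now spans x 318–405 and the lug 330–388 in the crop, so it is aligned within about 0.5 mm. I'll back off, rise, close the gripper and centre over the boss.

>>> {"name": "send_rows", "arguments": {"motion": "0.008 0 0 0 0 0 -1; 0.012 0 0 0 0 0 -1; 0.012 0 -0.04 0 0 0 -1; 0.012 0 -0.09 0 0 0 -1; 0.012 0 -0.09 0 0 0 1"}}

```text
clock: 6.72
position: [542.9, -92.8, 122.2]
tool_rot: [0.369, 0.93, 0.0, 0.003]
ft_force: [-0.8, -1.3, -0.2]
gripper_width: 82.6
grip_force: 0.0
```

>>> {"name": "send_rows", "arguments": {"motion": "0 0 0 0 0 0 1; 0 0 0 0 0 0 1; 0 0 0 0 0 0 1; 0 0 0 0 0 0 1; 0 0 0 0 0 0 1"}}

```text
clock: 7.35
position: [541.0, -92.1, 119.8]
tool_rot: [0.369, 0.93, -0.0, -0.0]
ft_force: [-0.1, -0.8, 0.1]
gripper_width: 34.8
grip_force: 0.0
```

Run:
```python
from h import *
s=arm.state();print(s["position"],s["gripper_width"],s["ft_force"].round(1))
rows([goal((547,-117),227,0,z,0) for z in(110,90)])
```

```text
[541.04927792 -92.10193639 119.75364523] 34.809519752846136 [-0.1 -0.8  0.1]
[-0.0428 -0.0281  0.0195 -0.     -0.0001 -0.0015]
[-0.0428 -0.0281  0.0595 -0.     -0.0001 -0.0015]
```

>>> {"name": "send_rows", "arguments": {"motion": "-0.02 -0.014 0.01 0 0 0 1; -0.043 -0.028 0.02 0 0 -0.001 1; -0.043 -0.028 0.04 0 0 -0.001 1; -0.043 -0.028 0.04 0 0 -0.001 1; -0.043 -0.028 0.04 0 0 -0.001 1"}}

```text
clock: 7.98
position: [547.0, -116.8, 99.7]
tool_rot: [0.367, 0.93, 0.0, -0.0]
ft_force: [-0.6, -0.0, 0.1]
gripper_width: 0.4
grip_force: 0.0
```

Run:
```python
from h import *
s=arm.state();print(s["position"],s["gripper_width"],s["ft_force"].round(1))
rows([goal((547,-117),227,0,z,0) for z in(88,77)])
cv2.imwrite("pics/w4.png",cv2.resize(snapshot("wrist")[:,:,::-1],(560,420)))
```

```text
[ 546.99154219 -116.84591382   99.6712412 ] 0.42806814028199786 [-0.6 -0.   0.1]
[-0.0002 -0.0002  0.0233 -0.0001 -0.0002 -0.0004]
[-0.0003 -0.0002  0.0453 -0.0001 -0.0002 -0.0004]
```

View pics/w4.png

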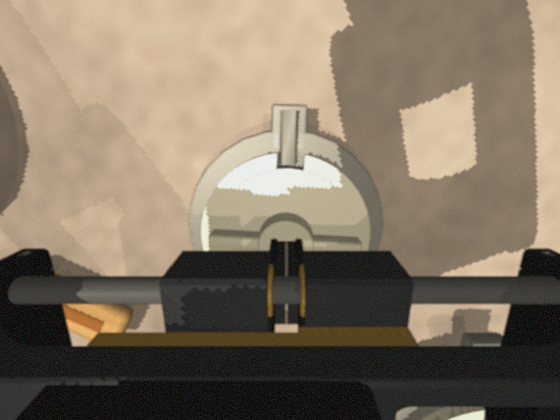

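The notch is still on the lug at (289,165) and the closed tips are over the boss. Pressing down in small steps.

>>> {"name": "send_rows", "arguments": {"motion": "0 0 0.012 0 0 0 1; 0 0 0.02 0 0 0 1; 0 0 0.024 0 0 0 1; 0 0 0.027 0 0 0 1; 0 0 0.03 0 0 0 1"}}

```text
clock: 8.65
position: [547.2, -117.0, 85.4]
tool_rot: [0.367, 0.93, 0.0, -0.0]
ft_force: [-1.8, 1.4, 5.0]
gripper_width: -0.0
grip_force: 2.8
```

>>> {"name": "send_rows", "arguments": {"motion": "0 0 0.002 0 0 0 1; 0 0 0.004 0 0 0 1; 0 0 0.006 0 0 0 1; 0 0 0.008 0 0 0 1; 0 0 0.008 0 0 0 1"}}

```text
clock: 9.28
position: [547.2, -117.0, 81.6]
tool_rot: [0.367, 0.93, -0.0, 0.0]
ft_force: [-2.2, 0.3, 4.3]
gripper_width: 0.4
grip_force: 2.6
```

>>> {"name": "send_rows", "arguments": {"motion": "0 0 0.002 0 0 0 1; 0 0 0.004 0 0 0 1; 0 0 0.006 0 0 0 1; 0 0 0.007 0 0 0 1; 0 0 0.007 0 0 0 1"}}

```text
clock: 9.9
position: [547.3, -117.0, 78.3]
tool_rot: [0.367, 0.93, -0.0, 0.0]
ft_force: [-3.0, 1.7, 6.5]
gripper_width: 0.5
grip_force: 3.7
```

>>> {"name": "send_rows", "arguments": {"motion": "0 0 0.001 0 0 0 1; 0 0 0.002 0 0 0 1; 0 0 0.002 0 0 0 1"}}

```text
clock: 10.28
position: [547.4, -117.1, 78.2]
tool_rot: [0.367, 0.93, -0.0, 0.0]
ft_force: [-6.1, 1.7, 12.9]
gripper_width: 0.3
grip_force: 6.9
```

>>> {"name": "send_rows", "arguments": {"motion": "0 0 0.001 0 0 0 1; 0 0 0.002 0 0 0 1; 0 0 0.002 0 0 0 1"}}

```text
clock: 10.65
position: [547.4, -117.1, 78.1]
tool_rot: [0.367, 0.93, -0.0, -0.0]
ft_force: [-9.7, 2.6, 20.3]
gripper_width: 0.2
grip_force: 10.1
```

>>> {"name": "send_rows", "arguments": {"motion": "0 0 -0.004 0 0 0 1; 0 0 -0.02 0 0 0 1; 0 0 -0.1 0 0 0 1; 0 0 -0.2 0 0 0 1; 0 0 -0.2 0 0 0 1"}}

```text
clock: 11.28
position: [550.5, -118.2, 180.9]
tool_rot: [0.367, 0.93, 0.0, 0.005]
ft_force: [-0.3, -0.4, -0.3]
gripper_width: 0.3
grip_force: 0.0
```

Run:
```python
from h import *
print(arm.state()["position"])
cv2.imwrite("pics/w5.png",cv2.resize(snapshot("wrist")[:,:,::-1],(800,600),interpolation=cv2.INTER_CUBIC))
```

```text
[ 550.47430381 -118.23122598  180.87626281]
```

View pics/w5.png

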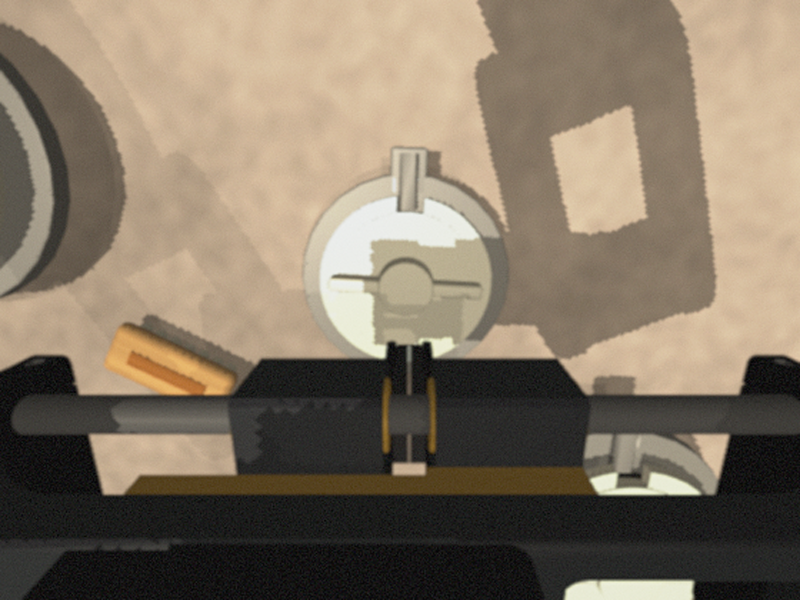

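The cover sits in its seat with the lug in the notch at (410,205). It stopped at 78.1 mm under 20 N, which is the fully home height, and the robot is clear of everything.

```bash
python3 -c "
from bench import arm
print(arm.hand_in())"
```

```text
the job is handed in; nothing more can be done
None
```

The cover on the smallest riser was turned anticlockwise by pushing its left wing until the notch met the lug, then pressed down to its fully home height with about 20 N, and the job was handed in at about 11 s with the robot clear.

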